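Thread the guide rod through the lens carrier

TASK

Take the longer steel rod, the one with the square shank, from its V-cradle and thread it, round nose first, through the holes of both upright plates of the carrier until the nose is fully home against the solid backstop; then let go of it and leave it there. The carrier stands somewhere along its cross slide, so feel for the hole, and be gentle: never push on the carrier with more than 30 N. Leave the thicker rod, the lens on its post and the screwdriver where they are.

Things in the scene. Friction and masses are not known exactly. Their poses are not given: they have to be found in the camera images.
- rod: The guide rod: bare metal, 200 mm long, 40 to 80 g: a 12 mm round rod whose tail, from y = -100 to -35 mm, is a 14 mm square shank (too big for the holes) to hold it by. Origin on its axis at mid length; own +y runs towards the nose, the round end with a 1.5 mm x 45 degree chamfer. Starts level in its V-cradle, axis 45 mm above the bench, two flats of the shank upright. Held by the shank its nose may tip 1 to 2 mm up or down, more as it pokes.
- nose (a point): Centre of the rod's nose end face, on its axis, 100 mm along the rod's own +y from rod.
- cradle_a: The guide rod's V-cradle, fixed. Origin under the rod's middle (within 2 mm), own y along the rod. Two V supports, 10 mm thick along y and 27 mm wide, at y = -20 and +65 mm, reach 3 mm above the rod's axis. Base plate 50 mm wide, 8 mm thick, from y = -30 to +75 mm: beyond y = -30 the rod's tail is free all round, only the bench is below.
- mount: Fixed mount on the bench. Origin at the centre of its underside; base 134 (x) x 190 (y) x 12 mm. On it a carrier (two drilled plates and a backstop, all one piece) rides on a cross slide along the mount's x, anywhere within +-12 mm of centre; its place is not reported (images show it); about 4 N sideways shifts it, and it stays where left. It does not give along y.
- entry (a point): Point fixed on the mount at its x = 0, y = -65 mm, 60 mm high: near face of the carrier's first plate, level with the holes. The plates are 64 mm wide (x), 10 mm thick (y), 21 to 85 mm high, with 14.5 mm plain through holes mid-width, in line along the mount's +y. The true hole centre is offset from here along the mount's x by -12 to +12 mm (the carrier's place). The rod goes in along the mount's +y.
- stop (a point): Point fixed on the mount at its x = 0, y = +55 mm, 60 mm high, in the plane of the backstop's face (a solid block 64 mm wide, 85 mm high), 120 mm beyond entry along the mount's +y. The second plate is at y = +15 to +25 mm. When home the nose touches the backstop and the rod's tail stands 80 mm out in front of the first plate (the shank stays 15 mm clear of it).
- spare: Bystander: plain metal rod, 16 mm diameter, 160 mm long, origin at mid length on its axis, own y along it, lying in a second V-cradle like the first, axis 45 mm above the bench. Too thick for the holes. The two cradles lie side by side, either one nearer to the robot.
- lens: Bystander: lens in a 52 mm black ring on a post with a round foot (60 mm), 120 mm high, loose. Origin at the centre of its underside.
- driver: Bystander: screwdriver lying on the bench, 170 mm long, loose. Origin on the underside at about mid length.
There are look-alikes about, which are no part of the job. What is shaped like the rod but red is not meant.

How it is judged:
By the outcome, as a careful person would: the job done as asked, in the order asked, and still so for the second after the job is handed in, with the robot touching nothing.
It also fails if it takes over 64 s, if anything falls off the work surface, if the arm or the gripper's body presses on something with over 40 N, if the wrist force passes 120 N, or if a joint passes its speed limit or range.

ROBOT

A 7-joint arm with a two-finger parallel gripper is mounted at the origin on the work surface. World frame = base frame: x ahead of the robot, y to its left, z up, the work surface at z = 0. Lengths are in mm, angles in rad, forces in N, time in s.
With the tool pointing down it reaches from about 400 to 900 mm from the base axis. Payload 5.6 kg.
Tool frame: the origin (TCP) lies midway between the tips of the shut fingers; the grasp point (between the pads) lies 19 mm behind it; x points along the fingers, y is the direction in which the jaws open and shut, and the axes are right-handed (so a half turn about x gives the same grasp; the last joint's range is limited). The gripper opens to 92 mm and grips with 3 to 60 N. Pads are 20 mm wide; open, the fingers measure 128 mm over their backs; the gripper's body (75 mm by 189 mm) begins 69 mm behind the grasp point.
Start: joints at [-1.33, 0.468, -0.012, 1.603, 0.006, 1.071, -0.056], TCP at [182.045, 623.994, 214.592] pointing down, gripper open.
Joint ranges: [-2.53, 2.53], [-0.31, 2.02], [-1.57, 1.55], [0.28, 2.44], [-1.29, 4.43], [0.15, 1.84], [-2.92, 2.92]. Speed limits (rad/s): [2.57, 2.57, 3.14, 3.14, 3.14, 3.14, 3.14].

INTERFACE

Orientations are given as a rotation vector (axis times angle).
In Python, from cell import robot, grip, kin, viewer gives the robot as it stands. Calls block until the motion is done:
- robot.movep(position, orientation): joint-space move of the TCP to a pose.
- robot.servo_line(position, feed=150, rotation=None): straight line of the TCP; rotation=None keeps the orientation; feed is the mean speed in mm/s.
- robot.goto_joints(angles): joint-space move.
- grip(opening, newtons=None): opening from 0.0 (shut) to 1.0 (fully open); newtons is the grip in N (None keeps the last); returns when the fingers have stopped.
- robot.hold(seconds).
- kin.ik(position, orientation): joint angles nearest the present ones, or None.
- robot.observe(): the state.
- viewer.read_camera(name): name is "scene" or "top" or "wrist"; returns the picture (480x640x3 uint8, red, green, blue); there is no depth.
- viewer.camera_info(name): a dict with "camera_matrix" (3x3 intrinsics, pixels), "R" (3x3) and "t" (3): a world point X has camera coordinates R X + t. Camera axes: x right, y down, z forward; pixel columns grow to the right and rows downward; lengths in mm; the calibration is good to about 2 mm. The wrist camera is an equidistant fisheye: a pixel r from the principal point sees the ray r / f radians off the axis. A picture is of the moment at which its call begins: read the wrist's pose just before it. camera_info takes no time and is no camera call; for the wrist camera it gives the pose at the moment of the call.
A pose or a line that the arm cannot do raises robot.IKError and nothing moves.
- robot.job_done(): hands the job in, once; it reports no verdict.
Trained networks look in the newest picture that a camera, given by its name, has taken for a name from the list of things; names that differ only in an ending like _2 or _b are one class to them, and where a whole thing is asked for, a point or a joint stands for the part that bears it (a point fixed in the world has none). Each returns a list of dicts, best first, with "confidence" (0 to 1); they miss things now and then, are a little off and sometimes report something else, mostly with a low value. They report only what shows in the picture. A call takes as long as a camera call. They do not tell look-alikes from the thing itself.
- viewer.silhouettes(name, camera): "mask" (480x640 bool, what is visible of it).
- viewer.pinpoint(name, camera): "at" ([x, y, z] in mm, in the coordinates of the camera as it stood for that picture, good to about 4 mm: a listed point, or the origin of a listed thing).
The state is a dict: "t": time; "joints": joint angles; "joint_velocities": joint speeds; "joint_torque": joint torques, N m; "tcp_pos": TCP position; "tcp_rot": TCP orientation; "contact_force": force on the tool from outside, world axes, zero at the start; "wrist_torque": the same for the moment, N m; "grip_width": opening from 0.0 (shut) to 1.0 (fully open).
Only numpy, scipy, OpenCV 4.12 (cv2) and the standard library are available. Lean on these libraries where they do the work, as an engineer would, in place of code of your own. Each camera call takes 0.05 s, during which the arm holds its last target.

## Working session

There is one attempt and no reset: what is moved stays moved. The work goes in short steps, each a Python script; the robot and the scene stay as the last script left them, time stands still between calls to the robot, and variables do not carry over. Pictures are saved under pics/ and viewed, and the job is handed in when it is done.

```bash
ls; mkdir -p pics; cat > h.py <<'E'
from cell import robot, grip, kin, viewer
import numpy as np, cv2
from scipy.spatial.transform import Rotation as Rn
def snap(n,f):
    ci=viewer.camera_info(n); im=viewer.read_camera(n); cv2.imwrite('pics/'+f,im[:,:,::-1]); return im,ci
def w(ci,p): return np.array(ci['R']).T@(np.array(p)-np.array(ci['t']))
E
python3 - <<'E'
from h import *
o=robot.observe(); print(o['t'],o['tcp_pos'],o['tcp_rot'],o['contact_force'])
for c in ['scene','top','wrist']:
    im,ci=snap(c,c+'0.png'); print(c,np.round(ci['camera_matrix'],1).tolist(),np.round(w(ci,[0,0,0])))
    for n in ['rod','nose','mount','entry','stop','cradle_a','spare','lens','driver']:
        try:
            for d in viewer.pinpoint(n,c)[:3]: print(n,round(d['confidence'],2),np.round(w(ci,d['at']),1))
        except Exception as e: print(n,e)
print(robot.observe()['t'])
E
```

```text
pics
0.0 [181.87351724 623.43851188 213.65706233] [ 0.22143445  1.55943776 -0.22418142] [-0.62736536  0.28899523 -0.43823161]
scene [[571.2, 0.0, 320.0], [0.0, 571.2, 237.8], [0.0, 0.0, 1.0]] [1553. -228. 1037.]
rod 0.97 [ 600.4 -271.    41.7]
rod 0.87 [ 474.8 -499.1    6.4]
rod 0.71 [646.  -68.2   4.5]
nose 0.88 [ 720.  -134.3    5.1]
nose 0.87 [ 602.3 -177.4   42.6]
nose 0.8 [ 435.5 -404.6    4. ]
mount 0.89 [515.9 215.3  -2.3]
entry 0.94 [508.7 155.4  55.9]
entry 0.52 [ 604.2 -176.4   46.3]
entry 0.15 [524.7 274.9  57.7]
stop 0.97 [525.2 277.1  59.3]
cradle_a 0.78 [ 605.4 -280.5   -2.5]
cradle_a 0.22 [506.4 156.8  55.8]
spare 0.85 [ 475.1 -285.1   38.8]
lens 0.77 [776.9  97.3   2.7]
driver 0.73 [ 7.671e+02 -2.214e+02 -7.000e-01]
top [[544.9, 0.0, 319.9], [0.0, 544.9, 238.8], [0.0, 0.0, 1.0]] [ 411. -111. 1295.]
rod 0.97 [ 597.4 -277.    50. ]
rod 0.86 [ 299.9 -314.     6.6]
rod 0.78 [ 469.2 -502.8    9.2]
nose 0.94 [ 440.  -408.     6.9]
nose 0.9 [ 2.016e+02 -3.428e+02  1.000e-01]
nose 0.64 [ 717.  -132.     2.7]
mount 0.81 [513.8 223.2  -1. ]
entry 0.7 [503.8 158.4  56.3]
stop 0.92 [519.6 276.6  60.6]
cradle_a 0.62 [ 6.008e+02 -2.767e+02  2.000e-01]
spare 0.76 [ 468.2 -288.9   48.5]
lens 0.79 [769.8  98.1   0.8]
driver 0.95 [ 762.  -225.9   -0.9]
wrist [[371.6, 0.0, 321.1], [0.0, 371.6, 239.5], [0.0, 0.0, 1.0]] [113. 645. 385.]
1.5
```

View pics/scene0.png

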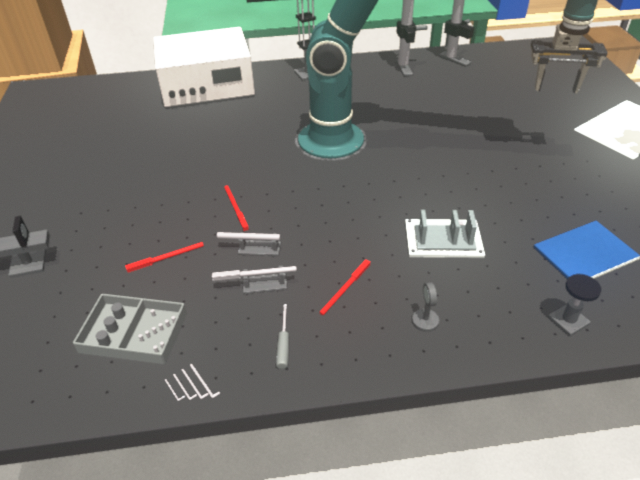

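View pics/top0.png

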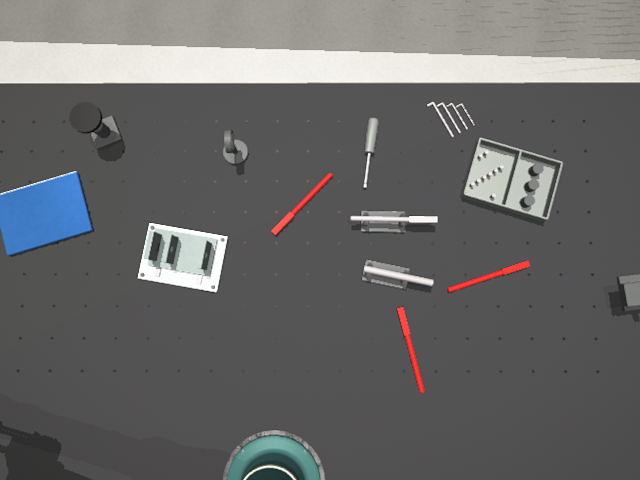

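The scene view shows the steel square-shank rod at (255,273) px and the thicker spare at (250,238). The mount is at (445,238), and the red look-alikes lie flat on the bench. The top view agrees: the rod runs from its nose at (351,219) to its tail at (437,219). Next I'll refine these with a closer wrist view over the mount, then over the rod.

```bash
cat >> h.py <<'E'
def proj(ci,X,fish=False):
    K=np.array(ci['camera_matrix']); c=np.array(ci['R'])@np.array(X,float)+np.array(ci['t'])
    if fish:
        r=np.hypot(c[0],c[1]); th=np.arctan2(r,c[2]); s=th/r if r>1e-9 else 0
        return np.array([K[0,0]*c[0]*s+K[0,2],K[1,1]*c[1]*s+K[1,2]])
    return np.array([K[0,0]*c[0]/c[2]+K[0,2],K[1,1]*c[1]/c[2]+K[1,2]])
def ray(ci,px,fish=False):
    K=np.array(ci['camera_matrix']); a=(px[0]-K[0,2])/K[0,0]; b=(px[1]-K[1,2])/K[1,1]
    if fish:
        r=np.hypot(a,b); d=np.array([a*np.sin(r)/r,b*np.sin(r)/r,np.cos(r)]) if r>1e-9 else np.array([0,0,1.])
    else: d=np.array([a,b,1.])
    R=np.array(ci['R']); return R.T@(-np.array(ci['t'])), R.T@d
def atz(ci,px,z,fish=False):
    o,d=ray(ci,px,fish); return o+d*(z-o[2])/d[2]
def down(yaw): # jaw (tool y) along world direction yaw
    return (Rn.from_euler('z',yaw-np.pi/2)*Rn.from_euler('y',np.pi/2)).as_rotvec()
E
python3 - <<'E'
from h import *
for c in ['top','scene']:
    im,ci=snap(c,c+'1.png')
    for n in ['rod','mount']:
        for d in viewer.silhouettes(n,c)[:3]:
            m=d['mask'].astype(np.uint8); r=cv2.minAreaRect(cv2.findNonZero(m)); print(c,n,round(d['confidence'],2),m.sum(),np.round(r[0]),np.round(r[1]),round(r[2],1))
            if n=='rod':
                b=cv2.boxPoints(r); 
                e=sorted([(np.linalg.norm(b[i]-b[(i+1)%4]),i) for i in range(4)])
                for L,i in e[:2]: print('  end',np.round(atz(ci,(b[i]+b[(i+1)%4])/2,45),1))
    im=im[:,:,::-1]
    cv2.imwrite(f'pics/{c}_m.png',cv2.resize(im[215:300,130:235] if c=='top' else im[200:265,395:495],None,fx=7,fy=7,interpolation=cv2.INTER_CUBIC))
q0=robot.observe()['joints'];
for y in [0,np.pi]:
  for p in [(520,220,380),(598,-330,150),(500,130,200)]:
    q=kin.ik(p,down(y)); print(y,p,None if q is None else np.round(q,2))
E
```

```text
top rod 0.79 486 [301. 204.] [ 7. 83.] 44.3
  end [ 706.4 -128.8   45. ]
  end [566.6   4.9  45. ]
top rod 0.77 471 [488. 276.] [ 7. 84.] 71.6
  end [ 498.7 -581.7   45. ]
  end [ 437.8 -397.4   45. ]
top rod 0.66 497 [410. 349.] [87.  8.] 76.0
  end [ 398.3 -286.2   45. ]
  end [ 210.4 -330.6   45. ]
top mount 0.76 4494 [182. 257.] [82. 58.] 9.3
scene rod 0.89 455 [164. 256.] [ 8. 81.] 73.7
  end [ 488.1 -399.4   45. ]
  end [ 537.9 -584.9   45. ]
scene rod 0.62 352 [344. 286.] [ 7. 71.] 44.2
  end [6.073e+02 2.000e-01 4.500e+01]
  end [ 744.7 -139.3   45. ]
scene rod 0.58 512 [254. 273.] [ 9. 84.] 85.9
  end [ 611.3 -178.3   45. ]
  end [ 599.2 -376.6   45. ]
scene mount 0.95 2936 [443. 234.] [47. 78.] 88.8
0 (520, 220, 380) [-0.86  0.2   0.48  1.62 -0.09  1.34 -0.37]
0 (598, -330, 150) [-0.09  0.72  0.84  1.61 -0.59  1.08  0.91]
0 (500, 130, 200) [-0.76  0.27  0.53  1.97 -0.17  0.94 -0.15]
3.141592653589793 (520, 220, 380) [-0.47  0.2   0.01  1.6  -0.    1.34  2.68]
3.141592653589793 (598, -330, 150) [-0.29  1.01  1.34  1.62 -1.01  1.35 -1.95]
3.141592653589793 (500, 130, 200) [-0.33  0.26  0.01  1.94 -0.    0.94  2.82]
```

```bash
python3 - <<'E'
import numpy as np
from h import *
o=robot.observe(); ci=viewer.camera_info('wrist')
R=Rn.from_rotvec(o['tcp_rot']).as_matrix(); C=w(ci,[0,0,0])
print('cam in tool',np.round(R.T@(C-o['tcp_pos']),1)); print('cam axes in tool',np.round(R.T@np.array(ci['R']).T,3))
E
```

```text
cam in tool [-170.1    0.4  -72.3]
cam axes in tool [[ 0.    -0.257  0.966]
 [ 1.     0.    -0.   ]
 [-0.     0.966  0.257]]
```

View pics/top_m.png

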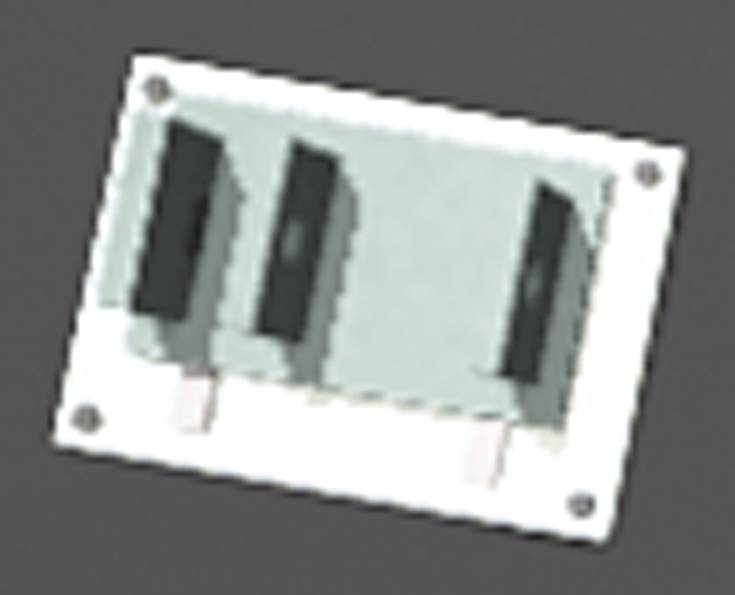

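View pics/scene_m.png

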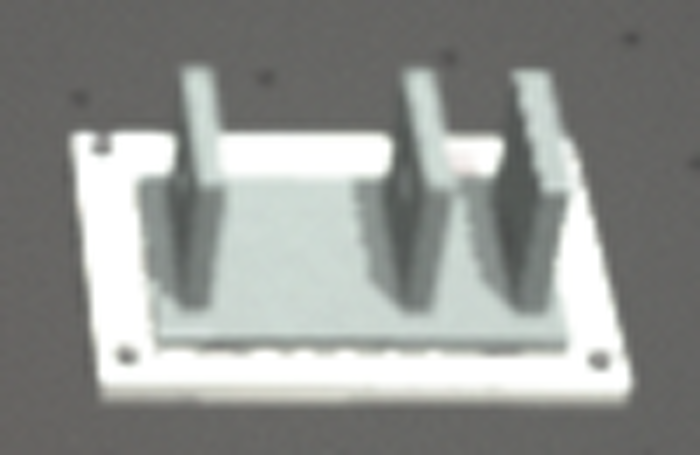

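```bash
python3 - <<'E'
from h import *
robot.movep((518,130,330),down(-0.13)); robot.hold(0.2)
im,ci=snap('wrist','w_mount.png'); np.save('ci_m.npy',{'K':ci['camera_matrix'],'R':ci['R'],'t':ci['t']},allow_pickle=True)
for n in ['mount','entry','stop']:
    for d in viewer.pinpoint(n,'wrist')[:2]: print(n,round(d['confidence'],2),np.round(w(ci,d['at']),1))
o=robot.observe(); print(o['t'],o['tcp_pos'],o['joints'])
E
```

```text
mount 0.79 [516.2 221.4  -3.3]
entry 0.95 [501.  156.6  60.2]
stop 0.67 [526.4 275.6  63.2]
4.375 [517.98445779 130.15161648 329.95133793] [-0.80478493  0.16961068  0.57167897  1.7740428  -0.09718401  1.22607882
 -0.33651075]
```

View pics/w_mount.png

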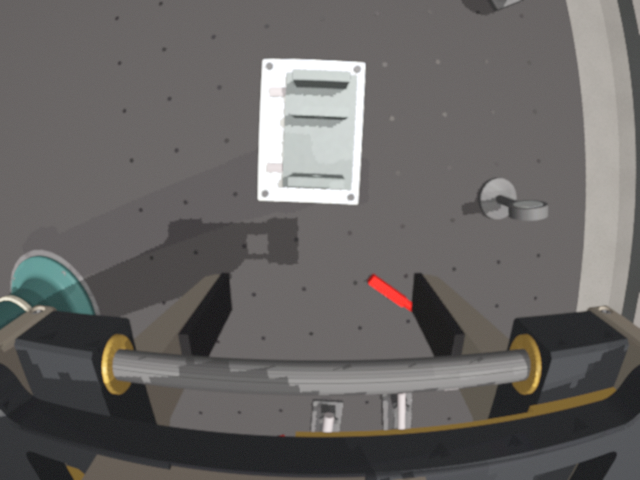

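The wrist view shows the mount at (312,132) px, with the plates' tops near rows 85, 117 and 177. The carrier looks offset to the right. I'll zoom in.

```bash
python3 - <<'E'
import cv2
im=cv2.imread('pics/w_mount.png'); c=cv2.resize(im[52:212,250:375],None,fx=3.7,fy=3.7,interpolation=cv2.INTER_CUBIC)
a=cv2.resize(im[52:112,270:370],None,fx=8,fy=8,interpolation=cv2.INTER_CUBIC)
cv2.imwrite('pics/wz1.png',a)
a=cv2.resize(im[150:212,250:370],None,fx=6.6,fy=6.6,interpolation=cv2.INTER_CUBIC)
cv2.imwrite('pics/wz2.png',a)
E
```

```text
(no output)
```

View pics/wz1.png

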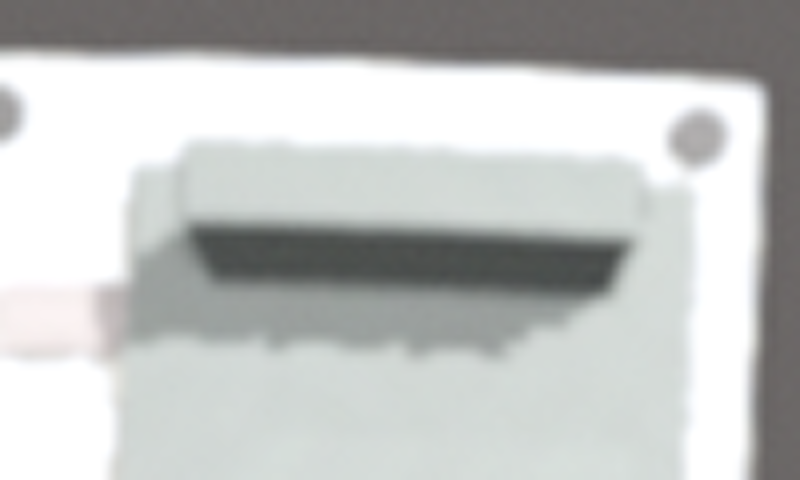

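View pics/wz2.png

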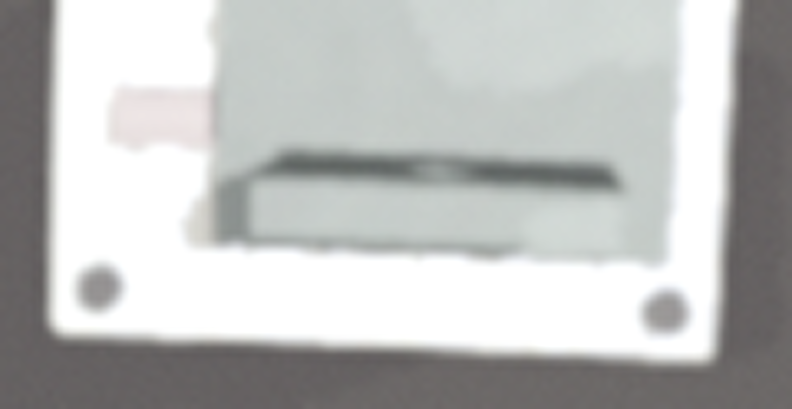

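```bash
cat > fit.py <<'E'
from h import *
from scipy.optimize import least_squares
def corners(im,box):
    x0,y0,x1,y1=box; g=cv2.cvtColor(im,cv2.COLOR_RGB2GRAY)[y0:y1,x0:x1]
    m=(g>155).astype(np.uint8); m=cv2.morphologyEx(m,cv2.MORPH_CLOSE,np.ones((9,9)))
    c=max(cv2.findContours(m,cv2.RETR_EXTERNAL,cv2.CHAIN_APPROX_NONE)[0],key=cv2.contourArea)
    h=cv2.convexHull(c); p=cv2.approxPolyDP(h,4,True)[:,0,:].astype(np.float32)
    p=cv2.cornerSubPix(cv2.GaussianBlur(g,(3,3),0),p.reshape(-1,1,2),(3,3),(-1,-1),(cv2.TERM_CRITERIA_EPS|cv2.TERM_CRITERIA_COUNT,40,.01)).reshape(-1,2)
    return p+[x0,y0]
E
python3 - <<'E'
from fit import *
C=np.load('ci_m.npy',allow_pickle=True).item(); C['camera_matrix']=C['K']
w_=cv2.imread('pics/w_mount.png')[:,:,::-1].copy(); t_=cv2.imread('pics/top1.png')[:,:,::-1].copy()
ct=viewer.camera_info('top')
cw=corners(w_,(240,40,380,220)); cc=corners(t_,(125,210,240,305)); print(cw,cc)
B=[(sx*67,sy*95,12) for sx in(1,-1) for sy in(1,-1)]
wp=lambda x,y:(250+x/6.6-.42,150+y/6.6-.42); w1=lambda x,y:(270+x/8-.44,52+y/8-.44); tp=lambda x,y:(130+x/7-.43,215+y/7-.43)
# carrier points: (X sign, y, z, px)
PW=[(-1,55,85,w1(187,225)),(1,55,85,w1(635,240)),(-1,-55,85,wp(248,180)),(1,-55,85,wp(622,187)),(-1,-65,85,wp(248,242)),(1,-65,85,wp(622,250))]
PT=[]
def tr(p,X): 
    c,s=np.cos(p[2]),np.sin(p[2]); return (p[0]+c*X[0]-s*X[1],p[1]+s*X[0]+c*X[1],X[2])
def res(p,ci,fish,cor,P):
    r=[]
    for b in B:
        q=proj(ci,tr(p,b),fish); d=cor-q; r+=list(d[np.argmin((d**2).sum(1))])
    for s,y,z,px in P: r+=list(proj(ci,tr(p,(p[3]+32*s,y,z)),fish)-px)
    return np.array(r)
f=least_squares(res,[514,219,-.13,0],args=(C,True,cw,PW)); print('wrist',np.round(f.x,3)); print(np.round(f.fun.reshape(-1,2),2).tolist())
f=least_squares(lambda p:res(p,ct,False,cc,[])[:],[514,219,-.13,0]); print('top',np.round(f.x,3),np.round(f.fun.reshape(-1,2),2).tolist())
for q in [(293,142),(342,160),(322,340),(258,330),(540,182),(573,203),(535,383),(500,373),(172,120),(222,140),(185,320),(133,310)]:
    X=atz(ct,tp(*q),85); p=f.x; c,s=np.cos(p[2]),np.sin(p[2]); d=X[:2]-p[:2]; print(q,np.round([c*d[0]+s*d[1],-s*d[0]+c*d[1]],1))
E
```

```text
[[262.28465652  58.92910385]
 [364.7667923   62.4720974 ]
 [357.4492569  203.90898132]
 [257.56925964 199.75605774]] [[148.95271111 222.67044735]
 [227.26740265 236.06743622]
 [215.75975037 291.67819977]
 [137.33197784 277.65093994]]
wrist [ 5.14849e+02  2.20549e+02 -1.74000e-01  1.10240e+01]
[[-0.23, 0.18], [-0.01, -0.46], [0.06, 0.3], [0.21, -0.39], [-1.63, -0.66], [0.5, -0.08], [0.22, -0.28], [0.72, 1.13], [-0.05, -0.84], [0.23, 0.41]]
top [ 5.14283e+02  2.19797e+02 -1.74000e-01  0.00000e+00] [[0.03, 0.37], [0.09, 0.03], [0.29, -0.16], [-0.41, -0.23]]
(293, 142) [41.6 14.4]
(342, 160) [38.7 -2.2]
(322, 340) [-18.9  -7.7]
(258, 330) [-19.3  13.1]
(540, 182) [ 42.7 -66. ]
(573, 203) [ 37.9 -77.8]
(535, 383) [-20.5 -77.1]
(500, 373) [-19.4 -65.5]
(172, 120) [41.8 54. ]
(222, 140) [38.3 36.9]
(185, 320) [-20.2  36.6]
(133, 310) [-20.   53.6]
```

The wrist and top fits agree. The mount is at (514.6, 220.2) with yaw -0.174, and the carrier is offset about +11 mm. Now I'll look at the rod.

```bash
python3 - <<'E'
from h import *
robot.movep((598,-325,200),down(0)); robot.hold(0.15)
im,ci=snap('wrist','w_rod.png'); np.save('ci_r.npy',{'camera_matrix':ci['camera_matrix'],'R':ci['R'],'t':ci['t']},allow_pickle=True)
for n in ['rod','nose']:
    for d in viewer.pinpoint(n,'wrist')[:3]: print(n,round(d['confidence'],2),np.round(w(ci,d['at']),1))
o=robot.observe(); print(o['t'],o['tcp_pos'],np.round(o['joints'],2))
E
```

```text
rod 0.97 [ 297.3 -314.8   10.1]
rod 0.9 [ 602.5 -270.9   51.7]
rod 0.58 [ 468.8 -504.3    7.4]
nose 0.89 [ 605.3 -177.2   47.5]
nose 0.88 [ 206.  -336.8    4. ]
nose 0.61 [ 435.2 -403.5    6.8]
6.425 [ 598.38896072 -324.33335018  200.24322273] [-0.09  0.64  0.82  1.57 -0.5   1.15  0.84]
```

View pics/w_rod.png

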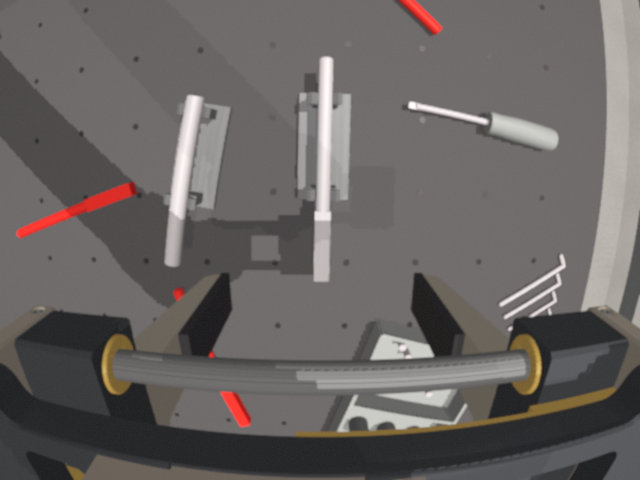

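The rod shows clearly: nose at (326,58), shank step at (322,215), tail end at (321,280).

```bash
python3 - <<'E'
from h import *
ci=np.load('ci_r.npy',allow_pickle=True).item()
im=cv2.imread('pics/w_rod.png'); g=cv2.cvtColor(im,cv2.COLOR_BGR2GRAY)
pts=[]
for r in list(range(64,90,4))+list(range(110,210,5))+list(range(222,276,4)):
    row=g[r,300:345].astype(int); m=np.where(row>(150 if r<215 else 130))[0]; 
    c=300+(m.min()+m.max())/2; X=atz(ci,(c,r),48,True); pts.append((X[1],X[0],len(m),r))
P=np.array(pts); print(np.round(P[::4],1).tolist())
z=P[P[:,2]<17]
k=np.polyfit(z[:,0],z[:,1],1); print('slope',k, 'x at -275',np.polyval(k,-275), np.abs(z[:,1]-np.polyval(k,z[:,0])).max())
for p,zz in [((326,57.5),45),((322.5,213),52),((321,280),52)]: print(np.round(atz(ci,p,zz,True),1))
E
```

```text
[[-181.6, 603.3, 14.0, 64.0], [-196.0, 602.4, 14.0, 80.0], [-226.9, 599.5, 34.0, 115.0], [-244.3, 599.6, 33.0, 135.0], [-261.6, 599.6, 32.0, 155.0], [-279.1, 599.6, 33.0, 175.0], [-296.6, 607.1, 18.0, 195.0], [-324.5, 600.2, 16.0, 226.0], [-339.2, 599.8, 17.0, 242.0], [-354.4, 598.9, 17.0, 258.0], [-369.9, 599.0, 17.0, 274.0]]
slope [1.94043052e-02 6.06423885e+02] x at -275 601.0877015193637 0.37161428710862765
[ 602.9 -175.    45. ]
[ 600.2 -311.9   52. ]
[ 599.  -374.3   52. ]
```

```bash
python3 - <<'E'
from h import *
rv=down(-0.0194)
grip(0.55)
robot.movep((600,-330,110),rv)
robot.servo_line((600,-330,26),feed=120)
print(robot.observe()['contact_force'])
grip(0.0,40); robot.hold(0.15)
o=robot.observe(); print(o['t'],o['grip_width']*92,o['contact_force'],o['tcp_pos'])
robot.servo_line((600,-330,50),feed=60)
robot.servo_line((600,-330,160),feed=150)
o=robot.observe(); print(o['t'],o['grip_width']*92,o['contact_force'],o['wrist_torque'],o['tcp_pos'])
im,ci=snap('wrist','w_held.png'); snap('scene','s_held.png')
E
```

```text
[ 1.09297248 -0.80378857  0.54506286]
9.2667 13.429647312766646 [-1.54594976  0.41566515  0.74342867] [ 599.90498603 -330.00703036   26.06406924]
10.7 13.45368513256607 [-0.06126019  0.89990491 -1.42528319] [-0.08576778  0.02372926 -0.01933201] [ 599.51381605 -329.40013291  158.92393413]
```

View pics/s_held.png

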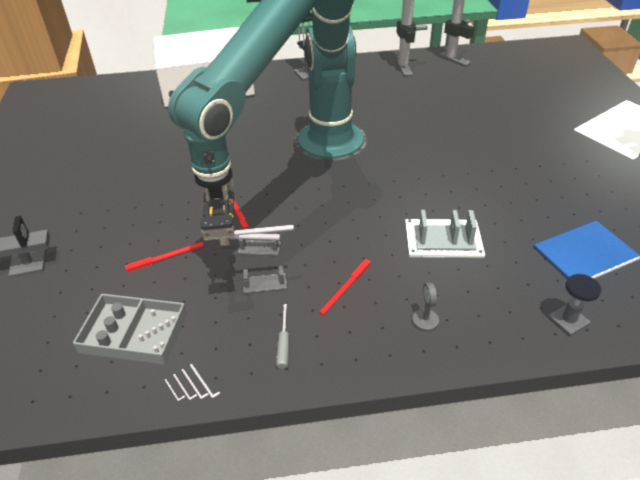

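View pics/w_held.png

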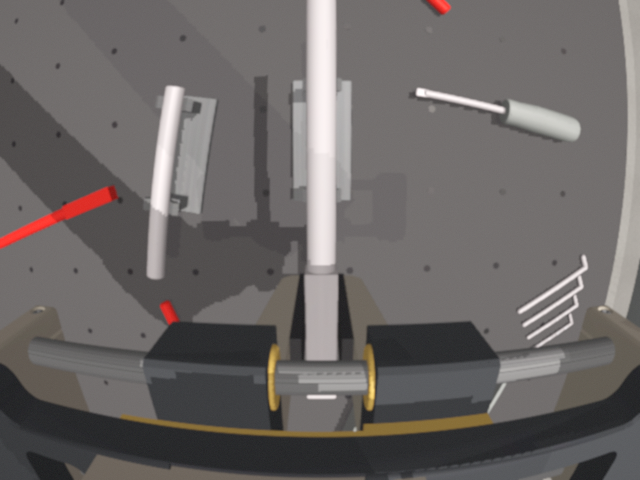

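The rod is held firmly, with the jaws at 13.4 mm on the shank and cradle A empty. Next I'll go to a pre-entry pose 20 mm short of the plate.

```bash
cat >> h.py <<'E'
YM=-0.174; v=np.array([-np.sin(YM),np.cos(YM),0]); u=np.array([np.cos(YM),np.sin(YM),0])
M=np.array([514.6,220.2,0])
def tcp(a,s,z): # a: mount x of rod axis, s: nose y relative to plate face, z: rod axis height
    return M+a*u+(-65+s-155)*v+np.array([0,0,z-19])
def meas():
    o=robot.observe(); d=np.array(o['tcp_pos'])-M; f=np.array(o['contact_force'])
    return o,np.array([d@u,d@v+65+155,d[2]+19]),np.array([f@u,f@v,f[2]])
E
python3 - <<'E'
from h import *
rv=down(YM)
robot.movep(tcp(11,-20,150),rv)
q=kin.ik(tcp(11,120,60),rv); print('home ik',None if q is None else np.round(q,2))
robot.servo_line(tcp(11,-20,60),feed=120); robot.hold(.2)
o,m,f=meas(); print(o['t'],m,f,np.round(o['joints'],2))
for c in ['scene','top']:
    im,ci=snap(c,c+'_pre.png')
    for n in ['nose','entry']:
        for d in viewer.pinpoint(n,c)[:4]: print(c,n,round(d['confidence'],2),np.round(w(ci,d['at']),1))
    H=M+11*u-65*v+np.array([0,0,60]); p=proj(ci,H).astype(int); print(p,'nose exp',proj(ci,H-20*v))
    x,y=p; cv2.imwrite(f'pics/{c}_prez.png',cv2.resize(im[y-40:y+40,x-50:x+50,::-1],None,fx=7.4,fy=7.4,interpolation=cv2.INTER_CUBIC))
snap('wrist','w_pre.png')
E
```

```text
home ik [-0.88  0.62  0.76  2.07 -0.67  0.71  0.13]
13.1667 [ 11.47691067 -19.76055317  60.59779153] [-0.64611147  0.51257703 -0.38093585] [-0.64  0.57  0.76  2.16 -0.66  0.66  0.41]
scene nose 0.97 [ 718.6 -134.1    5.5]
scene nose 0.97 [ 434.8 -404.7    4.5]
scene nose 0.65 [ 211.1 -340.6    3.8]
scene nose 0.56 [512.  130.2  61.9]
scene entry 0.72 [505.9 157.9  53.7]
[420 223] nose exp [412.90225638 223.44920107]
top nose 0.84 [ 203.5 -343.6    2.4]
top nose 0.79 [ 437.5 -404.4    6.5]
top nose 0.78 [ 716.9 -134.5    4.1]
top nose 0.51 [509.9 133.8  55.7]
top entry 0.72 [503.  160.5  57.7]
[205 255] nose exp [214.28078778 256.73080356]
```

View pics/scene_prez.png

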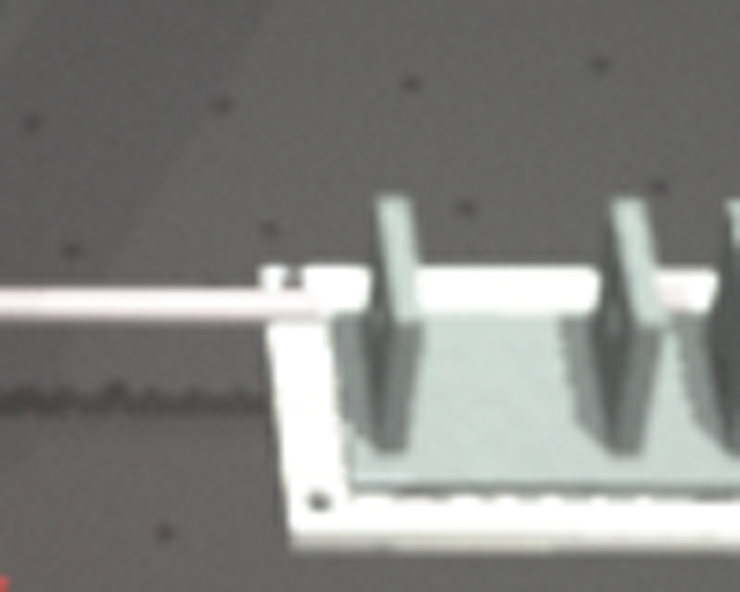

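View pics/top_prez.png

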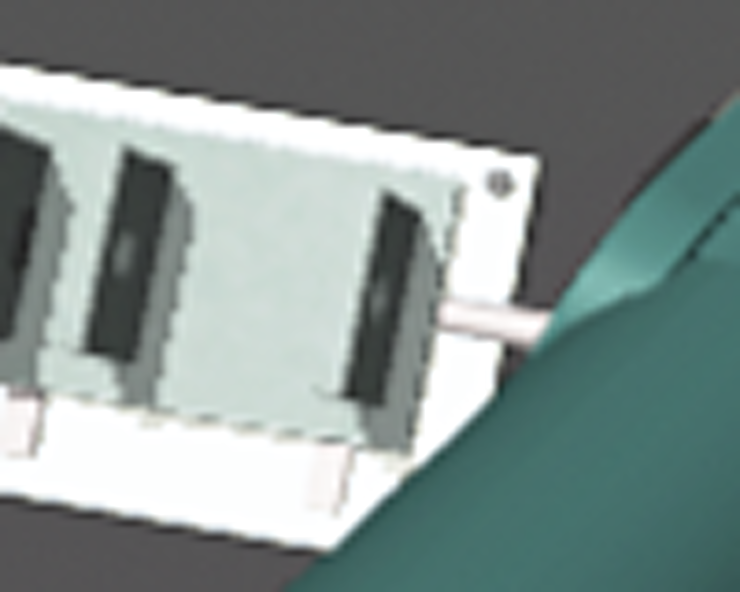

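View pics/w_pre.png

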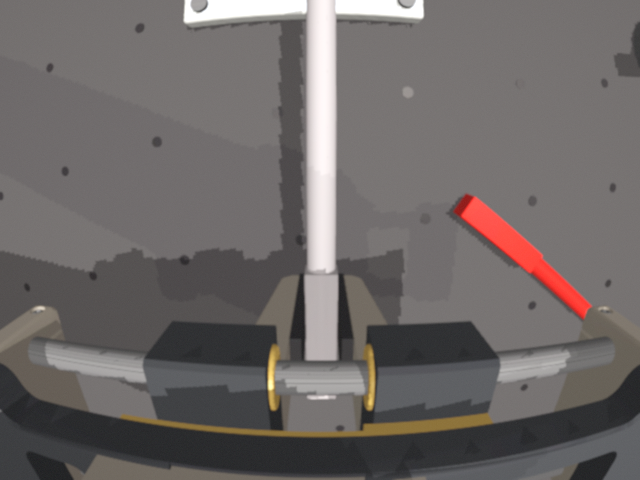

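```bash
python3 - <<'E'
from h import *
ci=viewer.camera_info('scene'); im=cv2.imread('pics/scene_pre.png')
S=7.4; x0,y0=370,183
big=cv2.resize(im[y0:y0+80,x0:x0+100],None,fx=S,fy=S,interpolation=cv2.INTER_CUBIC)
def P(X,Y,Z):
    p=proj(ci,M+X*u+Y*v+np.array([0,0,Z])); return tuple(int(t) for t in (p-[x0,y0]+.5)*S)
def poly(L,c): cv2.polylines(big,[np.array([P(*l) for l in L])],True,c,1)
for y in (-65,-55): poly([(11-32,y,21),(11-32,y,85),(11+32,y,85),(11+32,y,21)],(0,0,255))
poly([(-67,-95,12),(67,-95,12),(67,95,12),(-67,95,12)],(255,0,0))
for y in (-65,15): poly([(11+7.25*np.cos(t),y,60+7.25*np.sin(t)) for t in np.linspace(0,6.28,40)],(0,200,0))
poly([(11,-85,66),(11,-140,66)],(0,200,200));poly([(11,-85,54),(11,-140,54)],(0,200,200))
cv2.imwrite('pics/ov.png',big)
E
```

```text
(no output)
```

View pics/ov.png

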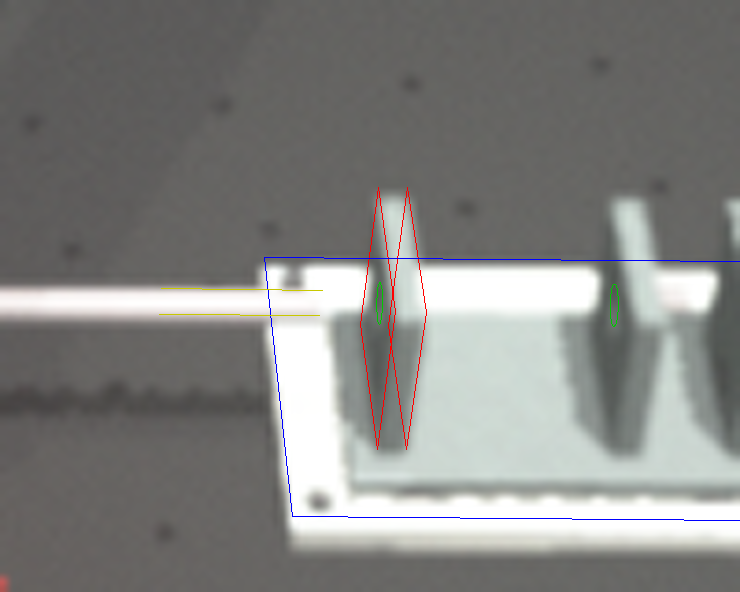

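The overlay shows the rod sitting about 1 px (roughly 2 mm) higher than the hole relative to the mount. The scene calibration is biased, so I'll feel for the hole in small monitored steps.

```bash
cat >> h.py <<'E'
def force(n=3):
    F=[]
    for _ in range(n):
        o,m,f=meas(); F.append(f)
        if n>1: robot.hold(0.02)
    return np.mean(F,0),m,o
def advance(a,z,s0,s1,step=1.0,lim=5,base=0,feed=40,log=True):
    s=s0
    while s<s1-1e-6:
        s=min(s+step,s1); robot.servo_line(tcp(a,s,z),feed=feed)
        o,m,f=meas()
        if -(f[1]-base)>lim:
            f2,m,o=force(3)
            if -(f2[1]-base)>lim:
                if log: print('contact s_cmd %.1f m %s f %s t %.2f tau %s'%(s,np.round(m,2),np.round(f2,1),o['t'],np.round(o['wrist_torque'],2)))
                return s,False
    return s,True
E
python3 - <<'E'
from h import *
robot.servo_line(tcp(11,-6,60),feed=60); robot.hold(.1)
b,m,o=force(5); print('base',b,m,o['t'])
np.save('b.npy',b)
s,ok=advance(11,59.3,-6,5,base=b[1]); o,m,f=meas(); print(s,ok,m,f,o['t'])
E
```

```text
base [ 0.06972415 -0.0904569  -0.34393781] [10.97566008 -6.15870707 60.01370431] 14.0667
5.0 True [10.99165926  5.08058623 59.28997345] [ 0.63556048  0.44648988 -0.94058611] 16.8333
```

```bash
python3 - <<'E'
from h import *
b=np.load('b.npy')
s,ok=advance(11,59.3,5,14,step=1.5,base=b[1]); f,m,o=force(4); print(s,ok,m,f,o['t'],o['wrist_torque'])
im,ci=snap('scene','s_in.png')
cv2.imwrite('pics/s_inz.png',cv2.resize(im[183:263,370:470,::-1],None,fx=7.4,fy=7.4,interpolation=cv2.INTER_CUBIC))
E
```

```text
14.0 True [10.99903074 14.0579057  59.300189  ] [-0.17475615  0.29589826  0.08052015] 18.3833 [-0.05572182  0.12755322  0.08931287]
```

View pics/s_inz.png

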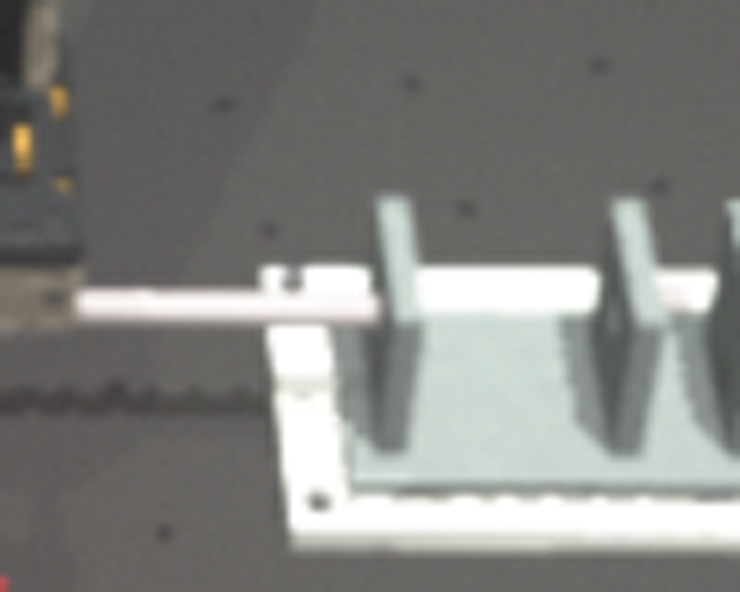

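The rod enters the first plate with no contact force. I'll keep going towards the second plate.

```bash
python3 - <<'E'
from h import *
b=np.load('b.npy')
s,ok=advance(11,59.3,14,70,step=4,base=b[1],feed=60); f,m,o=force(4); print(s,ok,m,f,o['t'],o['wrist_torque'])
im,ci=snap('scene','s_70.png')
cv2.imwrite('pics/s_70z.png',cv2.resize(im[183:263,370:470,::-1],None,fx=7.4,fy=7.4,interpolation=cv2.INTER_CUBIC))
E
```

```text
70 True [10.98816711 70.12782641 59.29541314] [-0.08682293  0.10876377 -0.42204006] 22.0 [-0.08715123  0.07248967 -0.02126652]
```

View pics/s_70z.png

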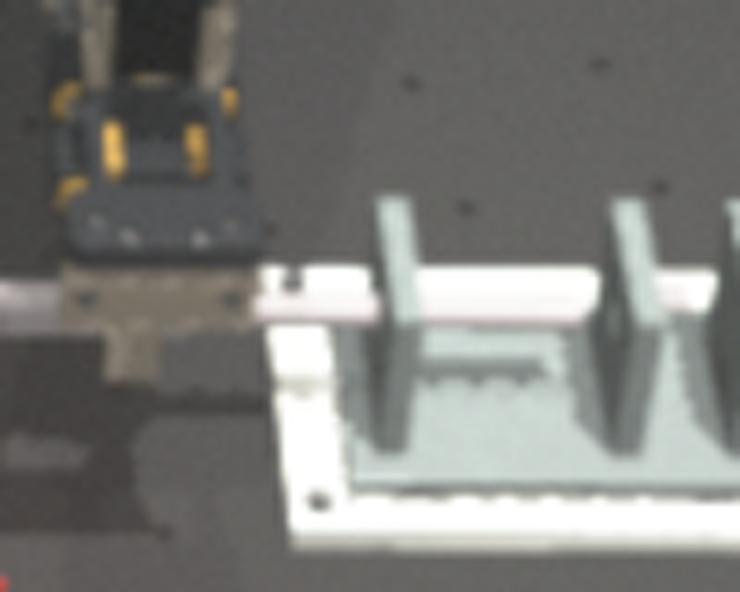

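The rod is through plate 1 and its nose is approaching plate 2 at about (585,308).

```bash
python3 - <<'E'
from h import *
b=np.load('b.npy')
s,ok=advance(11,59.3,70,96,step=1.5,base=b[1],feed=40); f,m,o=force(4); print(s,ok,m,f,o['t'],o['wrist_torque'])
if ok:
    s,ok=advance(11,59.3,s,114,step=3,base=b[1],feed=50); f,m,o=force(4); print(s,ok,m,f,o['t'],o['wrist_torque'])
E
```

```text
96 True [10.97998399 95.98103127 59.28371987] [ 0.43774561  0.2744051  -0.46143983] 26.6167 [-0.02955205  0.04948499  0.01421656]
114 True [ 10.9753845  114.07554517  59.27776261] [ 0.375497   -0.43914826 -0.87948656] 28.1833 [-0.06290195  0.06282143 -0.0189745 ]
```

Through both plates with no contact. Now a slow approach to the backstop.

```bash
python3 - <<'E'
from h import *
b=np.load('b.npy')
s,ok=advance(11,59.3,114,127,step=0.7,base=b[1],feed=20,lim=5); f,m,o=force(4); print(s,ok,m,f,o['t'],o['wrist_torque'])
im,ci=snap('scene','s_h.png')
cv2.imwrite('pics/s_hz.png',cv2.resize(im[183:263,400:500,::-1],None,fx=7.4,fy=7.4,interpolation=cv2.INTER_CUBIC))
E
```

```text
contact s_cmd 122.4 m [ 10.96 120.9   59.18] f [-0.1 -5.7  0.2] t 31.23 tau [-1.18  0.28 -0.01]
122.40000000000003 False [ 10.92012831 120.89269349  59.1600099 ] [-0.06293644 -5.64291766  0.49836034] 31.3 [-1.25224805e+00  3.30446362e-01 -4.28575841e-04]
```

View pics/s_hz.png

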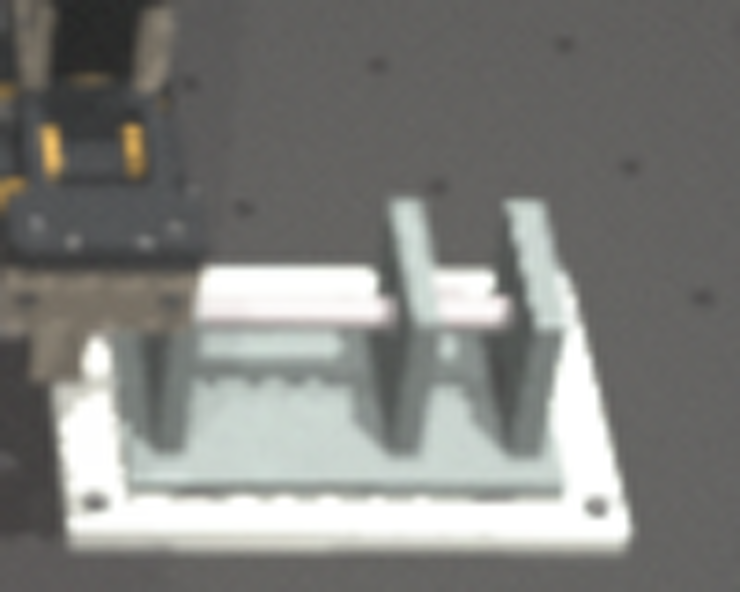

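The nose meets the backstop: s = 120.9 mm against the expected 120, and 5.6 N axially with almost nothing sideways. The picture shows the rod through plate 2 at (405,310) and reaching the backstop at (510,310). I'll release it and retreat upward.

```bash
python3 - <<'E'
from h import *
grip(0.4); robot.hold(.1)
o,m,f=meas(); print(o['t'],m,f,o['grip_width'])
im,ci=snap('scene','s_r0.png')
p=np.array(o['tcp_pos']); p[2]+=30
robot.servo_line(p,feed=60); p[2]+=130; robot.servo_line(p,feed=150)
o,m,f=meas(); print(o['t'],m,f)
robot.movep(p+[-60,-170,40],down(YM)); robot.hold(.3)
for c,(x,y) in {'scene':(400,183),'top':(130,205)}.items():
    im,ci=snap(c,c+'_f.png'); cv2.imwrite(f'pics/{c}_fz.png',cv2.resize(im[y:y+100,x-20:x+110,::-1],None,fx=5.8,fy=5.8,interpolation=cv2.INTER_CUBIC))
    for d in viewer.pinpoint('nose',c)[:5]: 
        X=w(ci,d['at'])-M; print(c,round(d['confidence'],2),np.round([X@u,X@v,X[2]],1))
snap('wrist','w_f.png'); print(robot.observe()['t'])
E
```

```text
31.9833 [ 11.00584374 122.54490859  59.32992217] [ 0.97073999  1.52462853 -0.47603049] 0.39911827066573463
33.7 [ 10.3234046  122.46567616 218.54406018] [0.30484115 0.22282686 0.11068835]
scene 0.76 [ 264.5 -310.1    4.8]
scene 0.71 [14.4 54.1 59.9]
scene 0.69 [  30.3 -628.8    2.3]
scene 0.62 [-204.  -604.4    4.1]
top 0.73 [  35.7 -631.     7.9]
top 0.68 [-210.5 -606.9    4.7]
top 0.55 [11.4 55.8 53.9]
top 0.55 [ 259.2 -313.7    5.8]
35.0167
```

View pics/scene_fz.png

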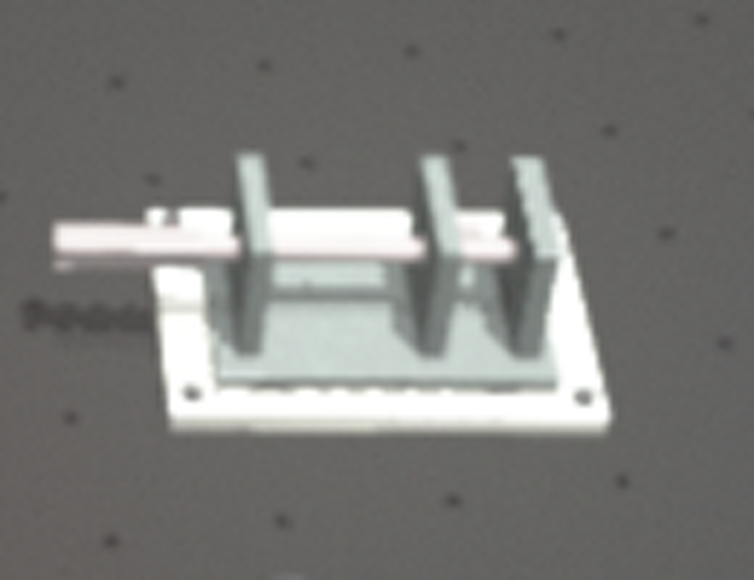

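View pics/top_fz.png

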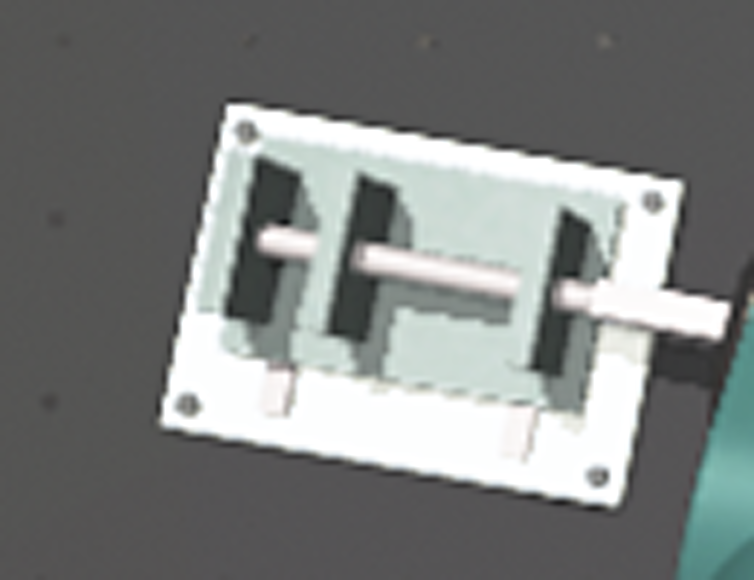

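View pics/scene_f.png

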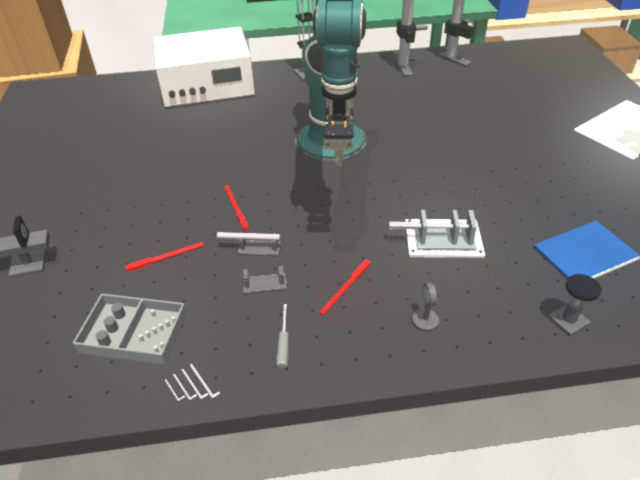

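The rod stands through both plates, and the top view shows its nose at the backstop (260,238). The tail end is at (727,320). I'll check how far the tail stands out.

```bash
python3 - <<'E'
from h import *
ci=viewer.camera_info('top')
for n,q,z in [('tail',(727,320),62),('step',(596,297),62),('nose',(259,239),60)]:
    X=atz(ci,(110+q[0]/5.8-.4,205+q[1]/5.8-.4),z)-M; print(n,np.round([X@u,X@v],1))
im=cv2.imread('pics/top_f.png'); cv2.imwrite('pics/tt.png',cv2.resize(im[235:275,195:245],None,fx=15,fy=15,interpolation=cv2.INTER_CUBIC))
E
```

```text
tail [  12.3 -133. ]
step [ 12.2 -80.7]
nose [11.7 54.8]
```

View pics/w_f.png

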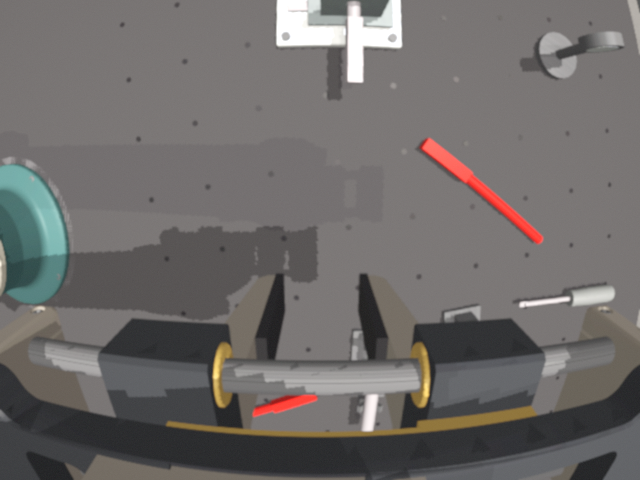

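The images put the nose at y = 54.8 and the shank step at -80.7, against 55 and -80 when home, so it is home to within about 1 mm. There is time left, so I'll confirm by feel with a gentle push on the tail using the closed fingertips.

```bash
python3 - <<'E'
from h import *
grip(0.0,20)
def T(yv,z): return M+11*u+yv*v+np.array([0,0,z])
rv=down(YM)
robot.movep(T(-172,120),rv); robot.servo_line(T(-172,53),feed=120); robot.hold(.1)
b,m,o=force(4); print(b,o['t'])
y=-172; hit=0
robot.servo_line(T(-162,53),feed=60); y=-162
while y<-147:
    y+=0.7; robot.servo_line(T(y,53),feed=25)
    o,m,f=meas()
    if o['t']>50: break
    fy=-(f[1]-b[1])
    if fy>1.2: print(round(y,1),np.round(m[1]-220,2),np.round(f-b,1))
    if fy>3.5: break
f,m,o=force(4); print('end',y,m[1]-220,np.round(f-b,1),o['t'])
snap('scene','s_push.png')
robot.servo_line(T(-175,53),feed=60); robot.servo_line(T(-175,200),feed=150)
print(robot.observe()['t'])
E
```

```text
[ 0.05457966 -0.06284021 -0.08884945] 37.225
-154.3 -154.84 [-0.3 -2.5  0.9]
-153.6 -154.79 [ 0.  -5.5  1. ]
end -153.60000000000014 -154.7872129988104 [-0.4 -5.2  1.2] 40.6083
42.3167
```

The contact was firm at once. The fingertip stalled at -154.8, which puts the tail near -145 with a finger half-width of about 10 mm, and the rod did not move. I'll take a final look and hand in.

```bash
python3 - <<'E'
from h import *
p=np.array(robot.observe()['tcp_pos']); robot.movep(p+[-30,-100,20],down(YM)); robot.hold(.3)
snap('scene','s_end.png'); o=robot.observe(); print(o['t'],o['contact_force'])
E
```

```text
43.1667 [0.21644658 0.29984573 0.43620947]
```

View pics/s_end.png

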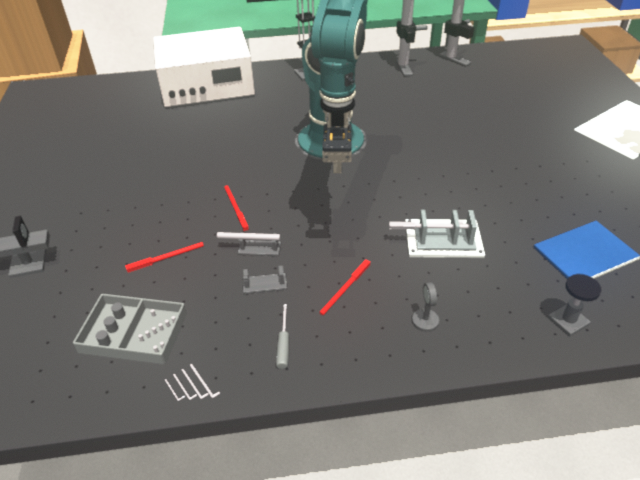

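The rod is in the carrier at (430,226) px. The spare, lens and screwdriver are where they started, and the robot is clear of everything.

```bash
python3 -c "
from h import *
robot.job_done(); print(robot.observe()['t'])"
```

```text
the job is handed in; nothing more can be done
the job is handed in; nothing more can be done
```

The steel square-shank rod is through both plates of the carrier with its nose against the backstop. I let go of it and handed the job in at about 43 s. The carrier stood about +11 mm along its slide, and the rod met no noticeable resistance at either plate.

**Last checks**
- **At the backstop:** the nose met it at 120.9 mm of travel (120 expected) with 5.6 N along the rod and almost no side force.
- **After release, in the top view:** the nose measured y = 54.8 and the shank step −80.7, against 55 and −80 when home.
- **By feel:** a gentle push of about 5 N on the tail with closed fingertips met firm resistance at once, and the rod did not move.
- **Forces:** the largest contact force I measured on the carrier was under 6 N.
- **Bystanders:** in the last picture the thicker rod, lens and screwdriver were where they started, and the robot was clear of everything.

**Disagreements:** the scene camera showed the mount about 2 mm off the wrist and top views. One network estimate put the nose about 3 mm off sideways, and another put it about 6 mm low. A tail reading from the top view (y = −133) was wrong because the arm hid the tail end. I relied on the forces and the other views.

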